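# Show where the missing thumbscrew goes

### The job

One of the four corner posts on the open computer board has no thumbscrew. Show the technician the repair: point straight down at the spare thumbscrew in the parts tray, with the fingertips one to three centimetres above it, for about two seconds, then point in the same way at the bare post it belongs on for about two seconds and finish still pointing there. Touch nothing and pick nothing up, and do not dip down towards any of the other screws or parts on the way.

Things in the scene. Friction and masses are not known exactly. Their poses are not given: they have to be found in the camera images.
- board: open base of a small computer: square grey pan 184 x 184 x 10 mm with a green circuit board on it (board top 14 mm above the bench), a finned heat sink 32 mm high in the middle. Origin: centre of the underside; x and y along its sides. Fixed to the bench at a varying place and yaw. Four corner posts stand on the board, 70 mm from its centre in x and in y; which corner has the bare post varies.
- bare_post_top (a point): the corner post without a thumbscrew: plain round steel post 14 mm across, 22 mm tall, with a dark 8 mm screw hole in its top. This point is the centre of its top, 36 mm above the bench (z up); the other three corners carry heads and are 12 mm taller. Fixed.
- fitted_a_top (a point): one of three identical corner posts with a thumbscrew fitted: steel post 14 mm across and 22 mm tall under a knurled round head 24 mm across (27 mm over the ribs) and 12 mm high, with a slot across its top. This point is the centre of the head's top, 48 mm above the bench (z up). Fixed.
- fitted_b_top (a point): one of three identical corner posts with a thumbscrew fitted: steel post 14 mm across and 22 mm tall under a knurled round head 24 mm across (27 mm over the ribs) and 12 mm high, with a slot across its top. This point is the centre of the head's top, 48 mm above the bench (z up). Fixed.
- fitted_c_top (a point): one of three identical corner posts with a thumbscrew fitted: steel post 14 mm across and 22 mm tall under a knurled round head 24 mm across (27 mm over the ribs) and 12 mm high, with a slot across its top. This point is the centre of the head's top, 48 mm above the bench (z up). Fixed.
- parts_tray: low black plastic tray 70 x 186 mm, walls 14 mm high and 3 mm thick, floor 3 mm thick, with three compartments side by side along its y axis (centres 61 mm apart), one part in each; which part is where varies. Origin: centre of the underside. Fixed to the bench at a varying place and yaw.
- spare_screw_top (a point): the spare steel thumbscrew, loose in the tray, standing on its knurled round head (24 mm across, 12 mm high) with its thread (8 mm thick, 20 mm long) pointing up. This point is the upper end of the thread, 35 mm above the bench (z up while it stands).
- hex_nut_top (a point): a steel hexagon nut, 28 mm over its corners and 10 mm high, lying flat and loose in the tray; centre of its top, 13 mm above the bench. Not the one wanted.
- spacer_top (a point): a plain steel tube, 22 mm outside, 12 mm bore, 24 mm tall, standing loose in the tray; centre of its top, 27 mm above the bench. Not the one wanted.
- driver_stand: round black stand 76 mm across and 45 mm high with four upright drivers in it, 133 mm high overall; loose. Origin: centre of the underside. Leave alone.
- flux_bottle: closed white bottle 34 mm across, 95 mm high, standing loose. Origin: centre of the underside. Leave alone.
- screwdriver: loose screwdriver 160 mm long lying beyond the tray, handle towards its own -x; origin on its underside. Leave alone.

How it is judged:
By the outcome, as a careful person would: the job done as asked, in the order asked, and still so for the second after the job is handed in, with the robot touching nothing.
It also fails if it takes over 48 s, if anything falls off the work surface, if the arm or the gripper's body presses on something with over 40 N, if the wrist force passes 120 N, or if a joint passes its speed limit or range.

### The arm

A 6-joint arm with a two-finger parallel gripper is mounted at the origin on the work surface. World frame = base frame: x ahead of the robot, y to its left, z up, the work surface at z = 0. Lengths are in mm, angles in degrees, forces in N, time in s.
With the tool pointing down it reaches from about 350 to 850 mm from the base axis. Payload 8.1 kg.
Tool frame: the origin (TCP) lies between the finger pads, 19 mm behind the fingertips; this is the grasp point; z points along the fingers, y is the line along which they close (so a half turn about z gives the same grasp; the last joint's range is limited). The gripper opens to 85 mm and grips with 20 to 120 N. Pads are 22 mm wide; open, the fingers measure 114 mm over their backs; the gripper's body (76 mm by 85 mm) begins 54 mm behind the grasp point. The pads swing forward as they close: fully open they stand 13 mm farther back than shut.
Start: joints at [69.993, 7.471, 85.268, -0, 87.261, -4.893], TCP at [156.428, 579.254, 249.992] pointing down, gripper open.
Joint ranges: [-169.43, 169.43], [-51.17, 129.36], [1.28, 143.12], [-76.62, 256.62], [0, 156.53], [-152.29, 152.29]. Speed limits (degrees/s): [136.94, 136.94, 159.86, 180, 180, 180].

### API

Orientations are given as [roll, pitch, yaw] about the fixed x, y, z axes, in that order (R = Rz(yaw) Ry(pitch) Rx(roll)).
In Python, from bench import sense, optics, r gives the robot as it stands.
- The arm moves only by the tool servo_tool, never from a script. Its argument "plan" is a list that holds one entry, the list of rows, each a list of 5 numbers: the shift along the world's x, y, z in m, then the turn about the world's z in degrees, then the finger opening in m, from 0 to 0.0854. A call has 1 to 10 rows; each row shifts and turns the commanded pose from where the row before left it; what a row does not reach is not made up. A row lasts 1/10 s, in which the tool goes at most 50 mm and 8.59 degrees, less where a joint would pass 70% of its speed; a pose out of reach is approached as far as the arm can. A call is refused whole if a number of a shift passes 0.05 or a number of a turn 8.59, either way. A call with a gripper value outside its range is refused whole. The fingers move at their own pace and stop on an object; "force" is the grip in N (left out, the last holds). Time passes only in rows, so rows that do not move let the fingers close. It gives the time, the measured TCP pose, the force, the opening and the grip force at its end, in the units of the state.
- sense(): the state, without advancing time (a new reading comes with each control period).
- optics.snapshot(name): name is "scene" or "top" or "wrist"; returns a dict with "frame" (480x640x3 uint8, blue, green, red), "fx", "fy", "cx", "cy" (pixels), "cam_to_world" (4x4, takes a point from camera to world coordinates). Camera axes: x right, y down, z forward; pixel columns grow to the right and rows downward; lengths in mm; the calibration is good to about 2 mm. A picture is of the moment at which its call begins. There is no depth.
- r.hand_in(): hands the job in; it is judged then, once.
The state is a dict: "time": time; "joint_pos": joint angles; "qd": joint speeds; "joint_efforts": joint torques, N m; "tool_pos": TCP position; "tcp_rot": TCP orientation; "ft_force": force on the tool from outside, world axes, zero at the start; "wrist_torque": the same for the moment, N m; "finger_gap": finger opening in mm; "grip_force": force on a finger pad.
Only numpy, scipy, OpenCV 4.12 (cv2) and the standard library are available. Lean on these libraries where they do the work, as an engineer would, in place of code of your own. Each camera call takes 0.05 s, during which the arm holds its last target. There are 200 camera calls.

## Working session

There is one attempt and no reset: what is moved stays moved. The work goes in short steps, Python scripts to look and compute and a tool call to move; the robot and the scene stay as the last step left them, time stands still between calls to the robot, and variables do not carry over. Pictures are saved under pics/ and viewed, at most 10 in all, crops included, and the job is handed in when it is done.

Besides the shell and the picture viewer there is one more tool, called after "Call:" by a JSON object that holds its "name" and its "arguments", one argument or row to a line. servo_tool: Moves the arm, as the interface text tells. Its arguments: {"type":"object","properties":{"plan":{"type":"array"},"force":{"type":"number"}},"required":["plan"]}

```bash
mkdir -p pics; cat > h.py <<'E'
import numpy as np, cv2
from bench import sense, optics, r
def snap(n,f=None):
    s=optics.snapshot(n)
    if f: cv2.imwrite('pics/'+f,s['frame'])
    return s
def ray(s,u,v,z):
    T=np.array(s['cam_to_world']);d=T[:3,:3]@np.array([(u-s['cx'])/s['fx'],(v-s['cy'])/s['fy'],1]);o=T[:3,3]
    return o+d*(z-o[2])/d[2]
E
python3 - <<'E'
from h import *
import pickle
d={n:snap(n,n+'1.png') for n in('top','scene')}
pickle.dump(d,open('d.pkl','wb'))
for s in d.values(): print(np.round(s['cam_to_world'],3),s['fx'])
print(sense())
E
```

```text
[[-2.700000e-02 -9.980000e-01  6.500000e-02  4.368110e+02]
 [-1.000000e+00  2.700000e-02 -1.000000e-02  2.446100e+01]
 [ 8.000000e-03 -6.500000e-02 -9.980000e-01  1.543204e+03]
 [ 0.000000e+00  0.000000e+00  0.000000e+00  1.000000e+00]] 584.3042898614357
[[-5.510000e-01  6.230000e-01 -5.550000e-01  1.048982e+03]
 [ 8.350000e-01  4.130000e-01 -3.640000e-01  3.749680e+02]
 [ 2.000000e-03 -6.640000e-01 -7.480000e-01  7.754990e+02]
 [ 0.000000e+00  0.000000e+00  0.000000e+00  1.000000e+00]] 503.9129376614808
{'time': 0.1, 'joint_pos': array([ 6.99931262e+01,  7.51204346e+00,  8.53233480e+01, -8.39339605e-05,
        8.72608853e+01, -4.89347947e+00]), 'qd': array([-0.03818947, -0.01495819, -0.09904371, -0.06736388,  0.02308922,
        0.08135162]), 'joint_efforts': array([ 1.53811863e-03, -5.70947778e+01, -5.01943946e+01, -1.96506830e-04,
        8.14167783e-03, -1.71574720e-05]), 'tool_pos': array([156.26268091, 578.81595856, 249.03318131]), 'tcp_rot': array([-1.79904067e+02, -8.12922183e-03,  1.64886603e+02]), 'ft_force': array([-0.24761984,  0.73359237,  0.32505735]), 'wrist_torque': array([-0.01174818, -0.02923136, -0.01560229]), 'grip_force': 0.0, 'finger_gap': 85.2678000864073}
```

View pics/top1.png

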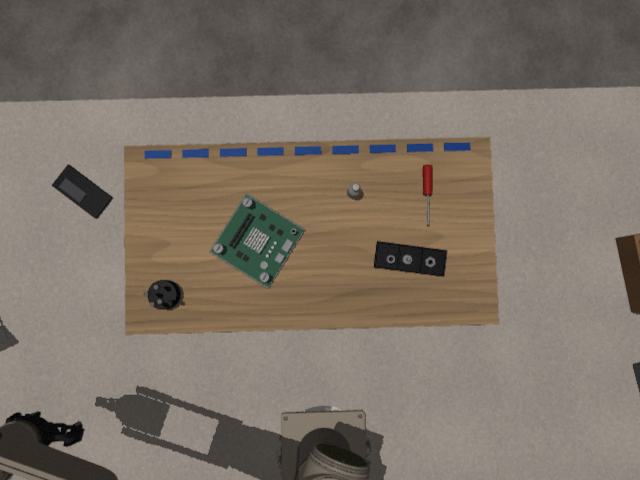

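View pics/scene1.png

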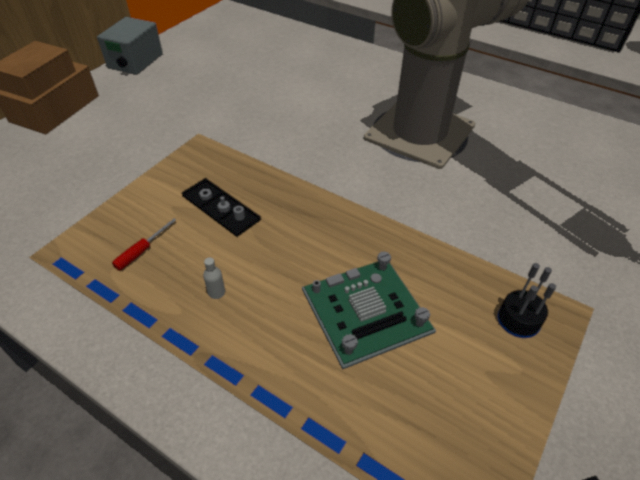

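The top view shows the board near (258,240), with the bare post probably at its right corner (295,232). The tray is near (410,259). The scene view suggests the spare is in the middle compartment, so I'll enlarge both to check.

```bash
python3 - <<'E'
from h import *
import pickle
d=pickle.load(open('d.pkl','rb'));t=d['top']['frame'];s=d['scene']['frame']
f=lambda im,x,y,w,h,k:cv2.resize(im[y:y+h,x:x+w],None,fx=k,fy=k,interpolation=cv2.INTER_CUBIC)
a=np.hstack([f(t,205,190,100,100,4),f(t,365,225,100,100,4)][:2])
b=np.hstack([f(s,180,170,100,50,4),f(s,300,245,100,50,4)])
cv2.imwrite('pics/z.png',np.vstack([a,b])[:600])
E
```

```text
(no output)
```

View pics/z.png

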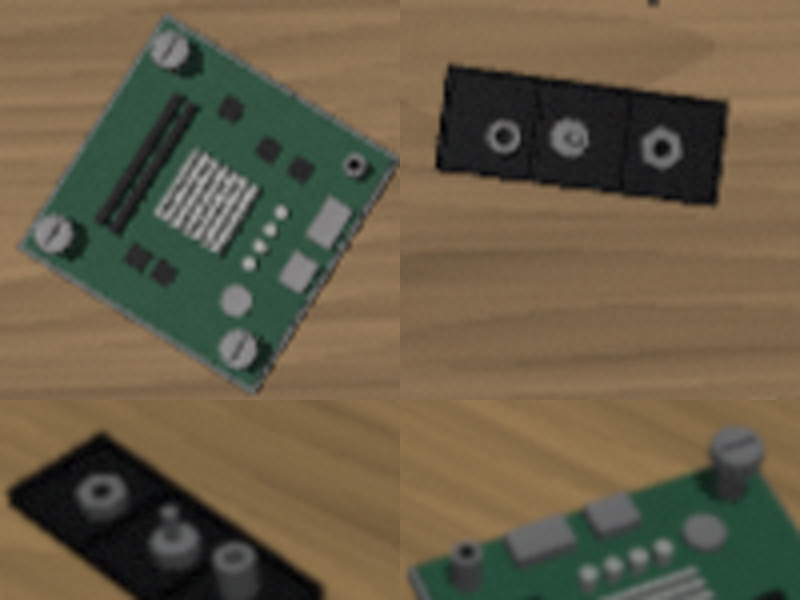

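The crops show the spare, thread up, in the middle compartment: top about (409,259.5), scene about (222,197.7). The bare post is at top about (293.4,231) and scene about (316.7,282.7).

```bash
python3 - <<'E'
from h import *
import pickle
d=pickle.load(open('d.pkl','rb'));t,s=d['top'],d['scene']
for n,sn,u,v,z in [('spare',t,408.7,259.3,35),('spare',s,222,197.5,35),('head',t,407.1,259.2,15),('bare',t,293.2,230.8,36),('bare',s,316.4,282.5,36),
 ('fa',t,247.1,201.6,48),('fb',t,218.2,248.4,48),('fc',t,264.2,276.9,48),('stand',t,164,294,45),('bottle',t,354,187,95)]: print(n,ray(sn,u,v,z).round(1))
E
```

```text
spare [ 493.8 -233.2   35. ]
spare [ 495.  -234.1   35. ]
head [ 495.  -232.4   15. ]
bare [575.7  63.4  36. ]
bare [575.2  62.2  36. ]
fa [653.2 179.8  48. ]
fb [534.5 256.2  48. ]
fc [458.4 140.1  48. ]
stand [421.9 396.6  45. ]
bottle [676.2 -92.9  95. ]
```

Call:
{"name": "servo_tool", "arguments": {
  "plan": [
    [[0.03,-0.03,0,0,0],[0.03,-0.03,0,0,0],[0.03,-0.03,0,0,0],[0.03,-0.03,0,0,0],[0.03,-0.03,0,0,0],[0.03,-0.03,0,0,0],[0.03,-0.03,0,0,0],[0.03,-0.03,0,0,0],[0.03,-0.03,0,0,0],[0.03,-0.03,0,0,0]]
  ]
}}

```text
time: 1.1
tool_pos: [457.2, 277.7, 249.6]
tcp_rot: [-180.0, -0.0, 164.9]
ft_force: [0.9, 0.3, 0.5]
finger_gap: -0.1
grip_force: 0.0
```

Call:
{"name": "servo_tool", "arguments": {
  "plan": [
    [[0.004,-0.04,0,0,0],[0.004,-0.04,0,0,0],[0.004,-0.04,0,0,0],[0.004,-0.04,0,0,0],[0.004,-0.04,0,0,0],[0.004,-0.04,0,0,0],[0.004,-0.04,0,0,0],[0.004,-0.04,0,0,0],[0.004,-0.04,0,0,0],[0.004,-0.04,0,0,0]]
  ]
}}

```text
time: 2.1
tool_pos: [496.1, -122.3, 249.6]
tcp_rot: [180.0, -0.0, 164.9]
ft_force: [1.3, 0.3, 0.1]
finger_gap: -0.1
grip_force: 0.0
```

Call:
{"name": "servo_tool", "arguments": {
  "plan": [
    [[0,-0.035,0,0,0],[0,-0.035,0,0,0],[0,-0.03,0,0,0],[0,-0.01,0,0,0],[0,0,0,0,0],[0,0,0,0,0]]
  ]
}}

```text
time: 2.7
tool_pos: [496.4, -229.8, 249.6]
tcp_rot: [180.0, -0.0, 164.9]
ft_force: [0.3, 1.1, 0.2]
finger_gap: -0.0
grip_force: 0.0
```

Call:
{"name": "servo_tool", "arguments": {
  "plan": [
    [[-0.002,-0.0035,-0.03,0,0],[0,0,-0.03,0,0],[0,0,-0.03,0,0],[0,0,-0.025,0,0],[0,0,-0.02,0,0],[0,0,-0.015,0,0],[0,0,-0.01,0,0],[0,0,0,0,0],[0,0,0,0,0]]
  ]
}}

```text
time: 3.6
tool_pos: [495.0, -234.2, 90.8]
tcp_rot: [-180.0, 0.1, 164.9]
ft_force: [0.4, -0.4, 1.1]
finger_gap: 0.2
grip_force: 0.0
```

```bash
python3 - <<'E'
from h import *
s=snap('scene');w=snap('wrist')
c=cv2.resize(s['frame'][110:260,150:300],(560,560),interpolation=cv2.INTER_CUBIC)
c=cv2.resize(c,(400,400)); w=cv2.resize(w['frame'],(400,300))
cv2.imwrite('pics/p2.png',np.hstack([c,np.vstack([w,np.zeros((100,400,3),np.uint8)])]))
print(sense()['tool_pos'])
E
```

```text
[ 495.30943227 -234.68105662   91.39665237]
```

View pics/p2.png

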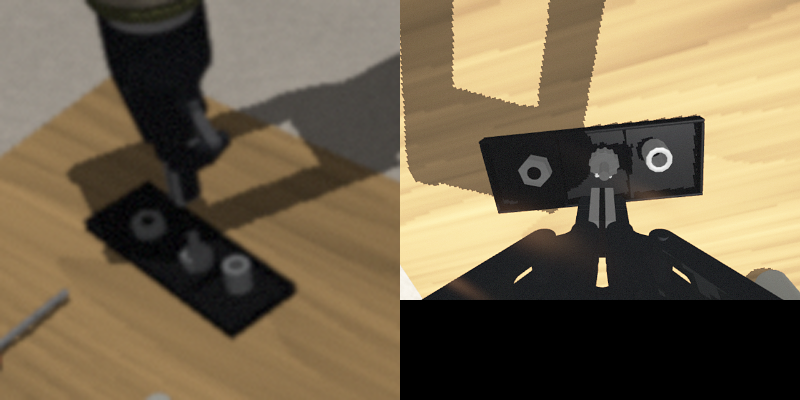

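Scene crop: the closed fingertips at (185,205) are above the thread tip at (190,235). The wrist view shows them lined up on the screw, between nut and spacer. Next I'll lower 16 mm and verify the alignment by projection.

Call:
{"name": "servo_tool", "arguments": {
  "plan": [
    [[-0.0005,0.0005,-0.01,0,0],[0,0,-0.006,0,0],[0,0,0,0,0],[0,0,0,0,0],[0,0,0,0,0]]
  ]
}}

```text
time: 4.2
tool_pos: [494.0, -233.8, 74.1]
tcp_rot: [-180.0, 0.0, 164.9]
ft_force: [-0.6, -0.5, -0.2]
finger_gap: -0.3
grip_force: 0.0
```

```bash
python3 - <<'E'
from h import *
p=sense()['tool_pos'];print(p)
out=[]
for n in('scene','wrist'):
    s=snap(n);T=np.linalg.inv(s['cam_to_world']);im=s['frame']
    def pr(q):
        c=T@np.r_[q,1];return s['fx']*c[0]/c[2]+s['cx'],s['fy']*c[1]/c[2]+s['cy']
    pts=[pr(p-[0,0,19]),pr([494.4,-233.6,35])];print(n,np.round(pts,1))
    x,y=map(int,pts[1]);k=30 if n=='scene' else 100
    x0,y0=max(x-k,0),max(y-k,0);c=im[y0:y0+2*k,x0:x0+2*k];f=400/(2*k)
    c=cv2.resize(c,None,fx=f,fy=f,interpolation=cv2.INTER_CUBIC)
    c=cv2.convertScaleAbs(c,alpha=1.8)
    for q,col in zip(pts,[(0,0,255),(0,255,0)]): cv2.circle(c,(int((q[0]-x0+.5)*f),int((q[1]-y0+.5)*f)),4,col,1)
    o=np.zeros((400,400,3),np.uint8);o[:c.shape[0],:c.shape[1]]=c[:400,:400];out.append(o)
cv2.imwrite('pics/p3.png',np.hstack(out))
E
```

```text
[ 493.99226094 -233.84458249   74.08948005]
scene [[221.1 190.3]
 [222.4 197.4]]
wrist [[324.  316.7]
 [324.8 294.3]]
```

View pics/p3.png

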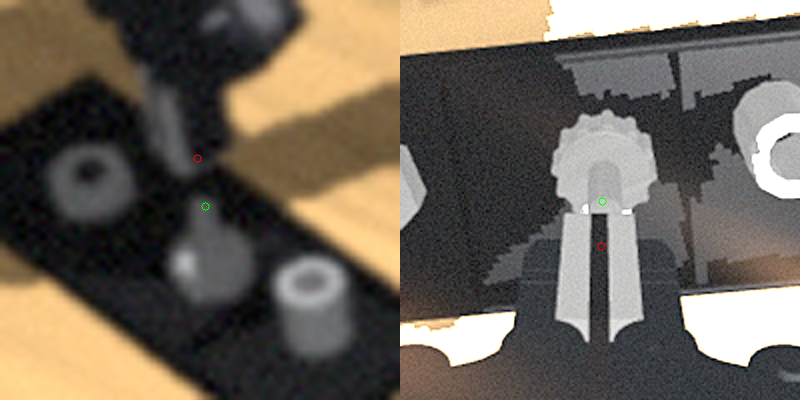

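The projections match: the fingertips (red) sit about 20 mm straight above the thread end (green) with no contact. I'll hold here.

Call:
{"name": "servo_tool", "arguments": {
  "plan": [
    [[0,0,0,0,0],[0,0,0,0,0],[0,0,0,0,0],[0,0,0,0,0],[0,0,0,0,0],[0,0,0,0,0],[0,0,0,0,0],[0,0,0,0,0],[0,0,0,0,0],[0,0,0,0,0]]
  ]
}}

```text
time: 5.3
tool_pos: [493.9, -233.8, 74.0]
tcp_rot: [180.0, 0.0, 164.9]
ft_force: [-0.0, -0.8, -0.2]
finger_gap: 0.1
grip_force: 0.0
```

Call:
{"name": "servo_tool", "arguments": {
  "plan": [
    [[0,0,0,0,0],[0,0,0,0,0],[0,0,0,0,0],[0,0,0,0,0],[0,0,0,0,0],[0,0,0,0,0],[0,0,0,0,0],[0,0,0,0,0],[0,0,0,0,0],[0,0,0,0,0]]
  ]
}}

```text
time: 6.3
tool_pos: [493.9, -233.8, 74.0]
tcp_rot: [-180.0, -0.0, 164.9]
ft_force: [0.6, 0.0, -0.1]
finger_gap: 0.1
grip_force: 0.0
```

Call:
{"name": "servo_tool", "arguments": {
  "plan": [
    [[0,0,0.015,0,0],[0,0,0.03,0,0],[0,0,0.04,0,0],[0,0,0.04,0,0],[0,0,0.025,0,0],[0,0,0,0,0],[0.01,0.035,0,0,0],[0.01,0.035,0,0,0],[0.01,0.035,0,0,0],[0.01,0.035,0,0,0]]
  ]
}}

```text
time: 7.3
tool_pos: [533.8, -92.4, 224.0]
tcp_rot: [-180.0, -0.0, 164.9]
ft_force: [0.2, -0.8, -0.6]
finger_gap: 0.3
grip_force: 0.0
```

Call:
{"name": "servo_tool", "arguments": {
  "plan": [
    [[0.01,0.035,0,0,0],[0.01,0.035,0,0,0],[0.01,0.035,0,0,0],[0.007,0.03,0,0,0],[0.004,0.015,0,0,0],[0,0.006,0,0,0],[0,0,0,0,0],[0,0,0,0,0],[0,0,0,0,0]]
  ]
}}

```text
time: 8.2
tool_pos: [574.8, 61.0, 224.0]
tcp_rot: [-180.0, 0.0, 164.8]
ft_force: [1.1, 0.1, 0.1]
finger_gap: -0.4
grip_force: 0.0
```

Call:
{"name": "servo_tool", "arguments": {
  "plan": [
    [[0.001,0.002,-0.03,0,0],[0,0,-0.03,0,0],[0,0,-0.03,0,0],[0,0,-0.025,0,0],[0,0,-0.015,0,0],[0,0,-0.011,0,0],[0,0,-0.008,0,0],[0,0,0,0,0],[0,0,0,0,0],[0,0,0,0,0]]
  ]
}}

```text
time: 9.2
tool_pos: [576.9, 64.3, 76.3]
tcp_rot: [180.0, 0.1, 164.9]
ft_force: [0.4, -0.6, -0.1]
finger_gap: -0.1
grip_force: 0.0
```

```bash
python3 - <<'E'
from h import *
p=sense()['tool_pos'];print(p)
out=[]
for n in('scene','wrist'):
    s=snap(n);T=np.linalg.inv(s['cam_to_world']);im=s['frame']
    def pr(q):
        c=T@np.r_[q,1];return s['fx']*c[0]/c[2]+s['cx'],s['fy']*c[1]/c[2]+s['cy']
    pts=[pr(p-[0,0,19]),pr([575.6,62.9,36])];print(n,np.round(pts,1))
    x,y=map(int,pts[1]);k=30 if n=='scene' else 100
    x0,y0=max(x-k,0),max(y-k,0);c=im[y0:y0+2*k,x0:x0+2*k];f=400/(2*k)
    c=cv2.resize(c,None,fx=f,fy=f,interpolation=cv2.INTER_CUBIC)
    c=cv2.convertScaleAbs(c,alpha=1.8)
    for q,col in zip(pts,[(0,0,255),(0,255,0)]): cv2.circle(c,(int((q[0]-x0+.5)*f),int((q[1]-y0+.5)*f)),4,col,1)
    o=np.zeros((400,400,3),np.uint8);o[:c.shape[0],:c.shape[1]]=c[:400,:400];out.append(o)
cv2.imwrite('pics/p4.png',np.hstack(out))
E
```

```text
[576.85519085  64.29900681  76.30489375]
scene [[316.9 276.4]
 [316.6 282.8]]
wrist [[324.  317.3]
 [320.2 291.1]]
```

View pics/p4.png

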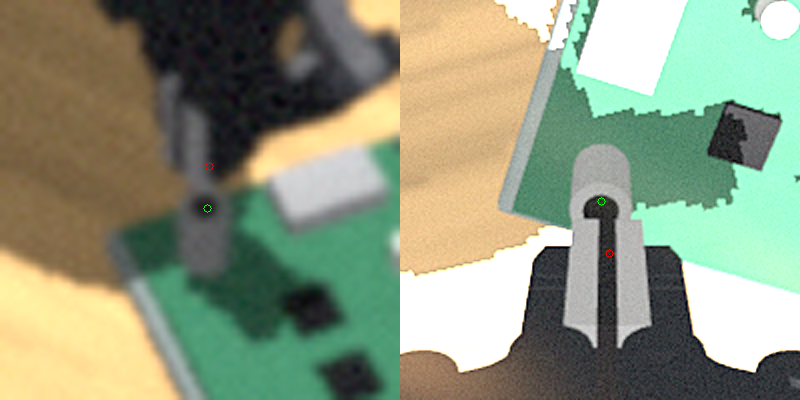

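The fingertips (red) are about 21 mm above the bare post's hole and 1–2 mm off centre. The green estimate lies on the hole in both views. I'll nudge onto it and hold.

Call:
{"name": "servo_tool", "arguments": {
  "plan": [
    [[-0.001,-0.0015,0,0,0],[0,0,0,0,0],[0,0,0,0,0],[0,0,0,0,0],[0,0,0,0,0],[0,0,0,0,0],[0,0,0,0,0],[0,0,0,0,0],[0,0,0,0,0],[0,0,0,0,0]]
  ]
}}

```text
time: 10.3
tool_pos: [574.9, 62.8, 75.0]
tcp_rot: [-180.0, 0.0, 164.9]
ft_force: [-0.0, 0.7, 0.0]
finger_gap: -0.0
grip_force: 0.0
```

Call:
{"name": "servo_tool", "arguments": {
  "plan": [
    [[0,0,0,0,0],[0,0,0,0,0],[0,0,0,0,0],[0,0,0,0,0],[0,0,0,0,0],[0,0,0,0,0],[0,0,0,0,0],[0,0,0,0,0],[0,0,0,0,0],[0,0,0,0,0]]
  ]
}}

```text
time: 11.3
tool_pos: [574.9, 62.8, 75.0]
tcp_rot: [180.0, 0.0, 164.9]
ft_force: [-0.2, 0.7, 0.0]
finger_gap: -0.3
grip_force: 0.0
```

Call:
{"name": "servo_tool", "arguments": {
  "plan": [
    [[0,0,0,0,0],[0,0,0,0,0],[0,0,0,0,0]]
  ]
}}

```text
time: 11.6
tool_pos: [574.9, 62.7, 75.0]
tcp_rot: [-180.0, 0.0, 164.9]
ft_force: [0.0, 0.5, 0.7]
finger_gap: -0.2
grip_force: 0.0
```

```bash
python3 - <<'E'
from h import *
p=sense();print(p['tool_pos'],p['time']);print(r.hand_in())
E
```

```text
[574.92549896  62.73766087  74.97027824] 11.6
the job is handed in; nothing more can be done
None
```

I pointed at the spare thumbscrew and then at the bare post, fingertips about 2 cm above each for just over two seconds, and handed in at 11.6 s still pointing at the post, with no sign of contact in the force readings.

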